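# Uncap and vent the bar cask

### The arm

A 6-joint arm with a two-finger parallel gripper is mounted at the origin on the work surface. World frame = base frame: x ahead of the robot, y to its left, z up, the work surface at z = 0. Lengths are in m, angles in rad, forces in N, time in s.
With the tool pointing down it reaches from about 0.275 to 0.975 m from the base axis. Payload 8.4 kg.
Tool frame: the origin (TCP) lies midway between the tips of the shut fingers; the grasp point (between the pads) lies 19 mm behind it; z points along the fingers, y is the direction in which the jaws open and shut (so a half turn about z gives the same grasp; the last joint's range is limited). The gripper opens to 92 mm and grips with 3 to 60 N. Pads are 20 mm wide; open, the fingers measure 128 mm over their backs; the gripper's body (75 mm by 189 mm) begins 69 mm behind the grasp point.
Start: joints at [-1.335, 0.353, 1.633, -0, 1.155, -0.002], TCP at [0.147, -0.607, 0.215] pointing down, gripper open.
Joint ranges: [-2.63, 2.63], [-0.92, 2.1], [0.06, 2.66], [-1.3, 4.44], [0, 2.69], [-3.02, 3.02]. Speed limits (rad/s): [2.22, 2.22, 2.79, 3.14, 3.14, 3.14].

### API

Orientations are given as a unit quaternion [x, y, z, w].
In Python, from workcell import sense, get_image, camera_model, sign_off gives the robot as it stands.
- The arm moves only by the tool step_arm, never from a script. Its argument "rows" is a list that holds one entry, the list of rows, each a list of 7 numbers: the shift along the tool's x, y, z in cm, then the turn, a rotation vector about the tool's x, y, z in degrees, then the finger opening in cm, from 0 to 9.19. A call has 1 to 8 rows; each row shifts and turns the commanded pose from where the row before left it, along the tool's axes as they then stand; what a row does not reach is not made up. A row lasts 1/8 s, in which the tool goes at most 62.5 mm and 10.7 degrees, less where a joint would pass 70% of its speed; a pose out of reach is approached as far as the arm can. A call with a gripper value outside its range is refused whole. The fingers move at their own pace and stop on an object; the grip force is fixed at half the most. Time passes only in rows, so rows that do not move let the fingers close. It gives the time, the measured TCP pose, the force and the opening at its end, in the units of the state.
- sense(): the state, without advancing time (a new reading comes with each control period).
- get_image(name): name is "side" or "top" or "wrist"; returns the picture (400x640x3 uint8, red, green, blue); there is no depth.
- camera_model(name): a dict with "mtx" (3x3 intrinsics, pixels), "position" and "attitude" of the camera in the world. Camera axes: x right, y up, looking along -z (the intrinsics and any distortion apply to the point x, -y, -z); pixel columns grow to the right and rows downward; lengths in m; the calibration is good to about 2 mm. A picture is of the moment at which its call begins: read the wrist's pose just before it. camera_model takes no time and is no camera call; for the wrist camera it gives the pose at the moment of the call.
- sign_off(): hands the job in, once; it reports no verdict.
The state is a dict: "time": time; "q": joint angles; "joint_vel": joint speeds; "tau": joint torques, N m; "position": TCP position; "tool_rot": TCP orientation; "ft_force": force on the tool from outside, world axes, zero at the start; "moment": the same for the moment, N m; "grip_width": finger opening in m.
Only numpy, scipy, OpenCV 4.12 (cv2) and the standard library are available. Lean on these libraries where they do the work, as an engineer would, in place of code of your own. Each camera call takes 0.05 s, during which the arm holds its last target.

### The job

Vent the small oak cask so it can be tapped into the decanter: lift the loose chrome cap off the vent on top of it and set the cap down, open side down, flat in the well of the dark round cap holder. Then take the wooden mallet and knock the red vent pin all the way down, level with its brass collar; use the mallet for this, not the gripper itself. Finally stand the mallet back on the black rubber mat with its head upright and wholly on the mat; drop nothing, and leave the glasses, jug, decanter and stopper where they stand.

Things in the scene. Friction and masses are not known exactly. Their poses are not given: they have to be found in the camera images.
- cask: Oak cask lying on its side on a dark cradle, fixed. Origin on the table, under the vent. Cask axis along its y: 200 mm long, 140 mm diameter, top 155 mm high; brass tap sticks out 35 mm at its -y end. On top a level square brass plate (74 mm), upper face 160 mm above the table; on it a brass collar, 42 mm diameter, 25 mm high (top at 185 mm), the red pin in its middle.
- vent_plate (a point): Centre of the upper face of the square brass vent plate, 160 mm above the table; the vertical line through it is the axis of collar and pin. The cap's rim stands on this plate at the start, loosely over collar and pin.
- vent_pin (a joint): Travel of the red vent pin in m: 0 = up (as at the start, 15 mm proud of the collar), 0.015 = fully down, level with the collar. It goes straight down against a light spring and a stiff seal (about 5 to 6 N) and stays where it is driven.
- pin_head: The red vent pin, 20 mm in diameter, upright. Origin on its axis, 15 mm below its top. Hidden under the cap at the start.
- pin_top (a point): Centre of the red pin's top face (200 mm above the table when up, 185 mm when down).
- cap: Loose chrome vent cap, 160 g: a plain upright cylinder 64 mm in diameter and 56 mm high, open below (inside 56 mm wide, 50 mm deep), with a round knob on top, 30 mm in diameter, from 64 to 88 mm above its rim, on a 16 mm stem. Origin at the centre of its open lower rim, z up through the knob.
- cap_knob (a point): Middle of the cap's knob, on its axis, 78 mm above the cap's rim.
- cap_holder: Dark walnut cap holder, fixed: a round cup 104 mm wide at the foot and 42 mm high, with a round well 80 mm wide at the top and 16 mm deep, lined in green. Origin at the centre of its underside on the table.
- well_floor (a point): Centre of the holder's well floor, 26 mm above the table, z up.
- bar_mat: Black rubber mat, fixed, 270 mm along its x, 130 mm along its y, 6 mm thick. Origin at the centre of its underside on the table.
- mallet: Wooden mallet, 320 g, standing on a face of its head, handle level. Head: upright cylinder, 64 mm diameter, 80 mm high, two brass bands. Origin: centre of the head's lower face, z up. Handle points along -x from the head, 40 mm up: 22 mm wide, 26 mm high, its end 162 mm from the head's axis. Balance point about 22 mm from the head's axis.
- mallet_grip (a point): Point on the handle's centre line, 70 mm from the head's axis and 40 mm above the head's lower face; a good place to hold it.
- decanter: Bystander: empty hexagonal glass decanter, 88 mm across, 205 mm high. Origin at the centre of its underside.
- jug: Bystander: cream ceramic jug, 104 mm wide, 145 mm high, handle at its +x reaching 90 mm from the axis. Origin at the centre of its underside.
- glass_a: Bystander: a rocks glass, 78 mm wide, 88 mm high. Origin at the centre of its underside.
- glass_b: Bystander: the other rocks glass, same size. Origin at the centre of its underside.
- stopper: Bystander: chrome decanter stopper standing head down, 50 mm wide, 62 mm high. Origin at the centre of its underside.
Things that resemble listed ones, but are neither listed nor needed, are in the scene too. Of the things that look like the cap_holder, take the one that is farthest to the robot's right at the start.

How it is judged:
On the way, in this order (a step that is already met when the one before it is completed fails the run):
1. the cap stands flat in the holder's well, let go, the pin still up (horizontal distance between cap and well_floor below 0.011 m and z of cap in the frame of well_floor below 0.004 m and angle between cap's own z axis and vertical below 0.1 rad and linear speed of cap below 0.03 m/s and contact force between the fingers and cap below 0.1 N and value of joint vent_pin below 0.006 m), for 0.2 s.
2. the pin is down with the mallet's head over it (value of joint vent_pin above 0.012 m and horizontal distance between mallet and pin_top below 0.045 m and distance between mallet and pin_top below 0.08 m), for 0.02 s.
3. the mallet stands on the mat again, let go (x of mallet in the frame of bar_mat between -0.115 and 0.115 m and y of mallet in the frame of bar_mat between -0.045 and 0.045 m and z of mallet in the frame of bar_mat below 0.012 m and angle between mallet's own z axis and vertical below 0.1 rad and linear speed of mallet below 0.03 m/s and contact force between the fingers and mallet below 0.1 N), for 0.2 s.
At the end, for the whole second after the job is handed in: Cap open side down, flat in the well (within 11 mm of centre, 4 mm of its floor, tilt under 0.1 rad); pin down over 12 of its 15 mm; mallet upright on the mat (head axis within 115 mm along, 45 mm across of its middle, tilt under 0.1 rad); all let go and still (all of step 3 and horizontal distance between cap and well_floor below 0.011 m and z of cap in the frame of well_floor below 0.004 m and angle between cap's own z axis and vertical below 0.1 rad and linear speed of cap below 0.03 m/s and contact force between the fingers and cap below 0.1 N and value of joint vent_pin above 0.012 m); the robot touches nothing.
It fails at once if the gripper or arm touches the red pin itself (contact force between any of the fingers, the arm and pin_head above 0.5 N).
It fails at once if the cap is dropped (falls freely by about 30 mm or more) (linear speed of cap above 0.75 m/s and contact force between the fingers and cap below 0.1 N).
It fails at once if the mallet is dropped (falls freely by about 30 mm or more) (linear speed of mallet above 0.75 m/s and contact force between the fingers and mallet below 0.1 N).
It fails at once if a glass, the jug, the decanter or the stopper is shifted by more than 25 mm or tipped (distance of any of decanter, jug, glass_a, glass_b, stopper from where it was at the start of the episode above 0.025 m or angle between any of decanter, jug, glass_a, glass_b, stopper's own z axis and vertical above 0.3 rad).
It also fails if it takes over 69 s, if anything falls off the work surface, if the arm or the gripper's body presses on something with over 40 N, if the wrist force passes 120 N, or if a joint passes its speed limit or range.

## Working session

There is one attempt and no reset: what is moved stays moved. The work goes in short steps, Python scripts to look and compute and a tool call to move; the robot and the scene stay as the last step left them, time stands still between calls to the robot, and variables do not carry over. Pictures are saved under pics/ and viewed, and the job is handed in when it is done.

Besides the shell and the picture viewer there is one more tool, called after "Call:" by a JSON object that holds its "name" and its "arguments", one argument or row to a line. step_arm: Moves the arm, as the interface text tells. Its arguments: {"type":"object","properties":{"rows":{"type":"array"}},"required":["rows"]}

```bash
mkdir -p pics
python3 - <<'E'
from workcell import *
import cv2
for n in ("side","top","wrist"):
    cm=camera_model(n); im=get_image(n); cv2.imwrite(f"pics/{n}0.png",im[:,:,::-1]); print(n,cm)
print(sense())
E
```

```text
side {'mtx': array([[365.87903009,   0.        , 315.58352703],
       [  0.        , 365.87903009, 204.62669177],
       [  0.        ,   0.        ,   1.        ]]), 'position': array([0.06069359, 0.59526907, 0.94279966]), 'attitude': array([-0.1300384 ,  0.33659023,  0.87263976, -0.32908491])}
top {'mtx': array([[379.72055925,   0.        , 320.10688181],
       [  0.        , 379.72055925, 205.92421437],
       [  0.        ,   0.        ,   1.        ]]), 'position': array([0.3900257 , 0.079423  , 1.23514308]), 'attitude': array([ 0.03801251, -0.04947059, -0.69845483,  0.71292957])}
wrist {'mtx': array([[284.11226251,   0.        , 322.17891927],
       [  0.        , 284.11226251, 196.25277107],
       [  0.        ,   0.        ,   1.        ]]), 'position': array([ 0.21245716, -0.59087496,  0.38295729]), 'attitude': array([-0.09568639,  0.0755294 , -0.61332501,  0.78036648])}
{'time': 0.15, 'q': array([-1.33539738e+00,  3.53513075e-01,  1.63393907e+00, -2.24393445e-05,
        1.15520142e+00, -2.40182867e-03]), 'joint_vel': array([-0.0014603 , -0.00233248, -0.00225921, -0.00158335,  0.0019089 ,
       -0.00073736]), 'tau': array([ 7.12064639e-05, -5.94207036e+01, -3.34469640e+01,  6.96441229e-02,
        2.03909946e-02, -4.94415235e-05]), 'position': array([ 0.1471342 , -0.60705416,  0.21403152]), 'tool_rot': array([ 9.92938995e-01,  1.18624918e-01, -7.18499869e-05, -5.25664757e-04]), 'ft_force': array([-0.4920297 , -0.0243894 , -0.01633162]), 'moment': array([ 0.00416286, -0.00625972, -0.00546535]), 'grip_width': 0.09175438937420134}
```

View pics/top0.png

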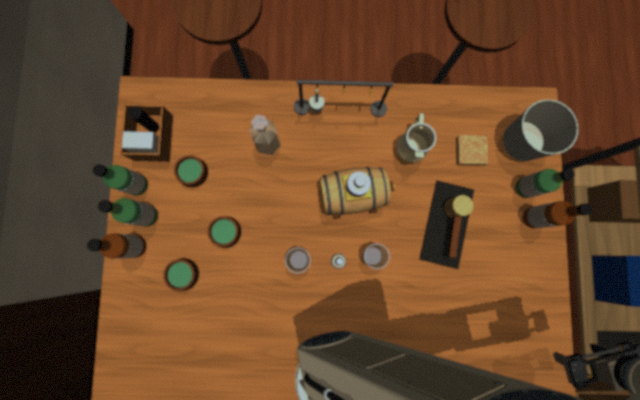

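View pics/side0.png

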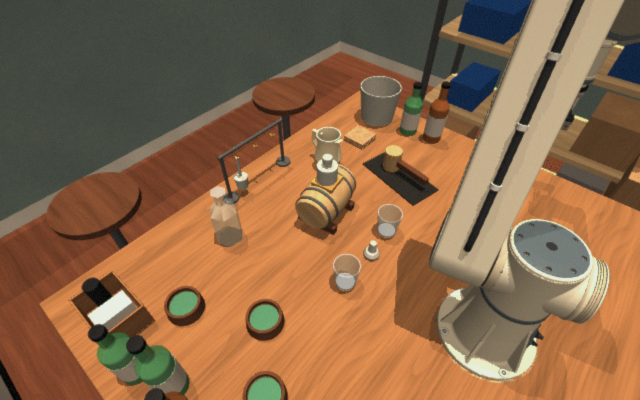

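View pics/wrist0.png

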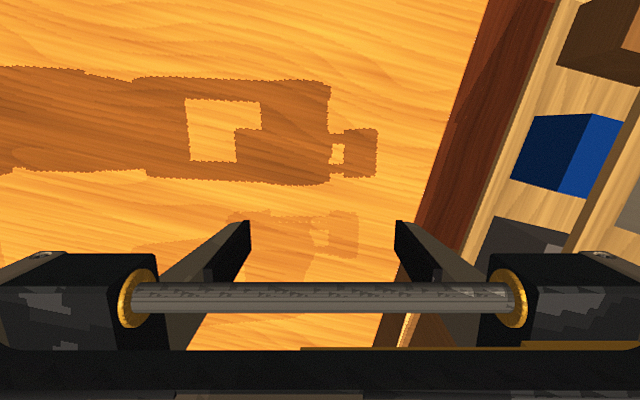

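```bash
cat > h.py <<'E'
import numpy as np, cv2
from scipy.spatial.transform import Rotation as R
from workcell import *
def ray(cm,u,v):
    K=cm["mtx"]; d=np.array([(u-K[0,2])/K[0,0],-(v-K[1,2])/K[1,1],-1.0])
    return cm["position"],R.from_quat(cm["attitude"]).apply(d)
def onz(cm,u,v,z):
    p,d=ray(cm,u,v); return p+d*(z-p[2])/d[2]
def proj(cm,P):
    c=R.from_quat(cm["attitude"]).inv().apply(np.asarray(P,float)-cm["position"]); K=cm["mtx"]
    return K[0,0]*c[...,0]/-c[...,2]+K[0,2], -K[1,1]*c[...,1]/-c[...,2]+K[1,2]
def tri(rs):
    A=np.zeros((3,3));b=np.zeros(3)
    for p,d in rs:
        d=d/np.linalg.norm(d);M=np.eye(3)-np.outer(d,d);A+=M;b+=M@p
    return np.linalg.solve(A,b)
def crop(src,dst,x,y,w,h,s):
    im=cv2.imread(src)[y:y+h,x:x+w]; cv2.imwrite(dst,cv2.resize(im,None,fx=s,fy=s,interpolation=cv2.INTER_CUBIC))
E
python3 - <<'E'
from h import *
ct=camera_model("top");cs=camera_model("side")
for n,c in (("top",ct),("side",cs)):
    im=cv2.imread(f"pics/{n}0.png");hsv=cv2.cvtColor(im,cv2.COLOR_BGR2HSV)
    m=cv2.inRange(hsv,(55,90,50),(85,255,200))
    cs_,_=cv2.findContours(m,cv2.RETR_EXTERNAL,cv2.CHAIN_APPROX_NONE)
    for k in cs_:
        if cv2.contourArea(k)>150:
            e=cv2.fitEllipse(k);print(n,e,onz(c,*e[0],0.026).round(4))
crop("pics/top0.png","pics/t_c.png",280,100,200,150,4)
crop("pics/side0.png","pics/s_c.png",280,120,160,120,5)
E
```

```text
top ((179.37310791015625, 274.3997497558594), (21.00197982788086, 22.472068786621094), 13.599067687988281) [0.316 0.496 0.026]
top ((223.00672912597656, 231.10302734375), (20.94303321838379, 21.967018127441406), 29.06614112854004) [0.4537 0.3674 0.026 ]
top ((126.92475891113281, 210.7595977783203), (20.286304473876953, 22.256006240844727), 35.58547592163086) [0.512  0.6744 0.026 ]
top ((546.48388671875, 180.748291015625), (17.904836654663086, 20.73212242126465), 160.41976928710938) [ 0.6396 -0.6774  0.026 ]
top ((116.96083068847656, 177.4155731201172), (21.07373046875, 24.115642547607422), 89.5693588256836) [0.6188 0.7149 0.026 ]
top ((189.27041625976562, 169.830078125), (19.602283477783203, 21.208518981933594), 49.01502990722656) [0.649  0.4858 0.026 ]
side ((264.386962890625, 390.0406494140625), (22.104230880737305, 31.86184310913086), 85.71121978759766) [0.3211 0.4874 0.026 ]
side ((153.1188507080078, 366.4647521972656), (32.32416915893555, 37.736934661865234), 84.40721130371094) [0.5621 0.6292 0.026 ]
side ((115.97505187988281, 351.0245056152344), (28.14171028137207, 34.30646896362305), 9.797300338745117) [0.6646 0.67   0.026 ]
side ((263.9252014160156, 316.7864685058594), (20.755172729492188, 26.05221939086914), 71.02130889892578) [0.4536 0.3647 0.026 ]
side ((182.9853057861328, 303.070068359375), (17.361459732055664, 26.7774658203125), 56.612876892089844) [0.6486 0.4833 0.026 ]
side ((414.8585205078125, 103.36363220214844), (12.816155433654785, 23.458208084106445), 22.356481552124023) [ 0.6884 -0.7855  0.026 ]
```

View pics/t_c.png

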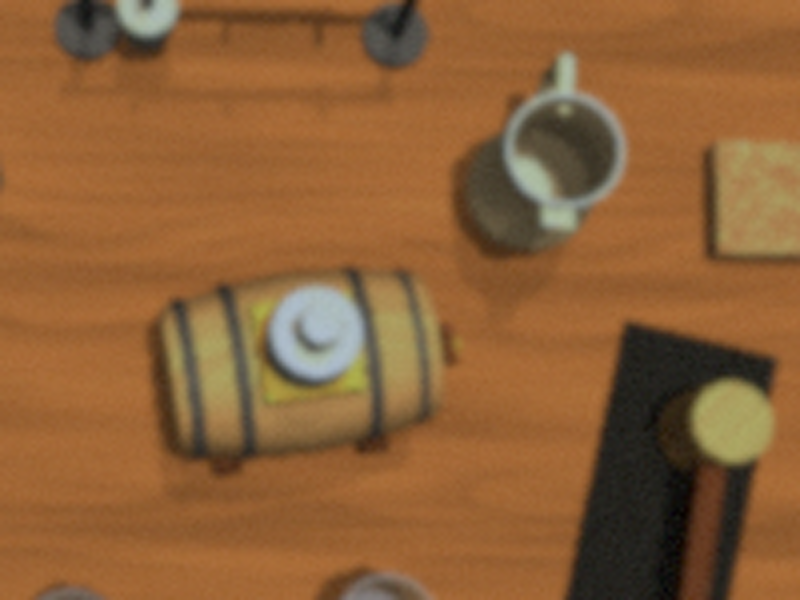

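View pics/s_c.png

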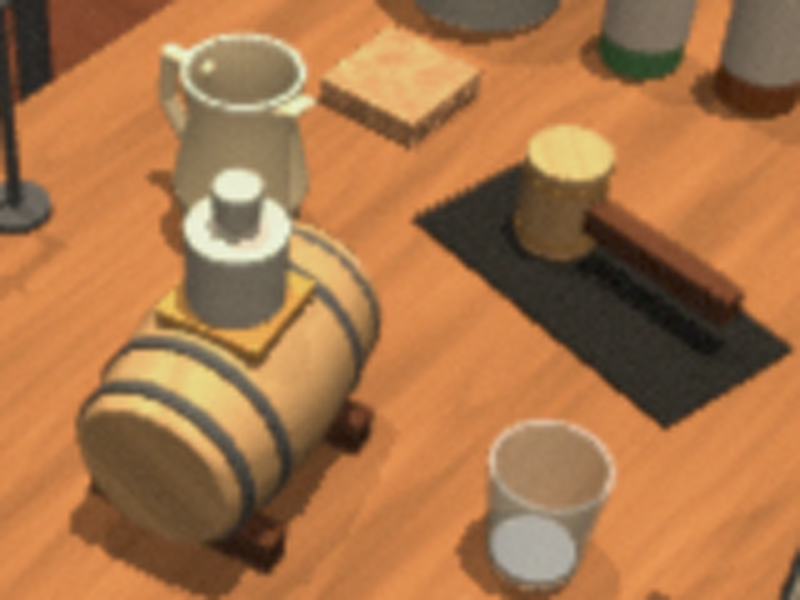

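Run:
```python
from h import *
ct=camera_model("top");cs=camera_model("side")
T=lambda X,Y:(280+(X+.5)/4-.5,100+(Y+.5)/4-.5)
S=lambda X,Y:(280+(X+.5)/5-.5,120+(Y+.5)/5-.5)
def both(n,t,s,z): print(n,onz(ct,*t,z).round(4),onz(cs,*s,z).round(4),tri([ray(ct,*t),ray(cs,*s)]).round(4))
both("knobtop",T(319,327),S(238,186),.248)
both("mallet top",T(732,421),S(571,153),.086)
both("plate c",T(315,353),S(237,305),.160)
for p in [(628,322),(776,360)]: print("matT",onz(ct,*T(*p),.006).round(4))
for p in [(415,217),(520,160),(790,348),(667,427)]: print("matS",onz(cs,*S(*p),.006).round(4))
print("handle end S",onz(cs,*S(735,298),.059).round(4))
for p,z in [((298,260),.088),((376,256),.088),((338,261),.062),((420,137),.145),((262,122),.205),((317,103),.1),((265,140),0)]: print(p,onz(ct,*p,z).round(3))
print("jug handle",onz(ct,*T(565,58),.1))
print("cask ends",onz(ct,*T(170,380),.085),onz(ct,*T(435,340),.085))
print("tap",onz(ct,*T(452,342),.08))
crop("pics/top0.png","pics/t_d.png",400,160,100,120,5)
crop("pics/top0.png","pics/t_h.png",160,140,100,160,4)
```

```text
knobtop [ 0.5807 -0.038   0.248 ] [ 0.5812 -0.0397  0.248 ] [ 0.5802 -0.038   0.2497]
mallet top [ 0.5459 -0.3755  0.086 ] [ 0.543  -0.3759  0.086 ] [ 0.545  -0.3767  0.0846]
plate c [ 0.5787 -0.0458  0.16  ] [ 0.5751 -0.0339  0.16  ] [ 0.5828 -0.0463  0.1458]
matT [ 0.6375 -0.3228  0.006 ]
matT [ 0.6084 -0.4451  0.006 ]
matS [ 0.6359 -0.3225  0.006 ]
matS [ 0.6138 -0.4326  0.006 ]
matS [ 0.3485 -0.3849  0.006 ]
matS [ 0.3744 -0.2604  0.006 ]
handle end S [ 0.3851 -0.3482  0.059 ]
(298, 260) [0.369 0.125 0.088]
(376, 256) [ 0.385 -0.109  0.088]
(338, 261) [0.368 0.004 0.062]
(420, 137) [ 0.739 -0.23   0.145]
(262, 122) [0.752 0.231 0.205]
(317, 103) [0.855 0.078 0.1  ]
(265, 140) [0.762 0.249 0.   ]
jug handle [ 0.82694066 -0.24651232  0.1       ]
cask ends [0.56836044 0.05663937 0.085     ] [ 0.60406839 -0.147086    0.085     ]
tap [ 0.60372527 -0.16127111  0.08      ]
```

View pics/t_d.png

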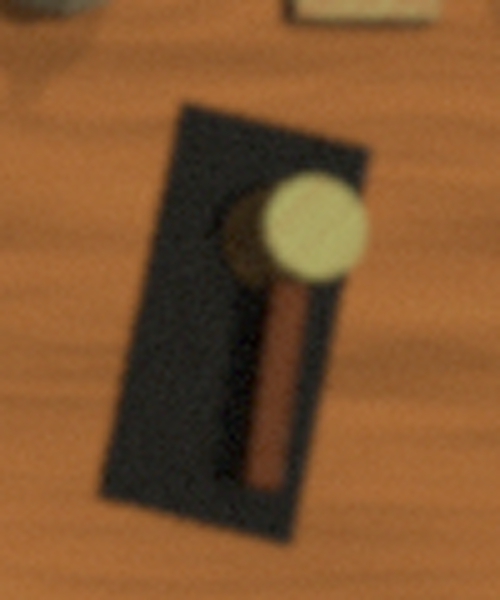

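View pics/t_h.png

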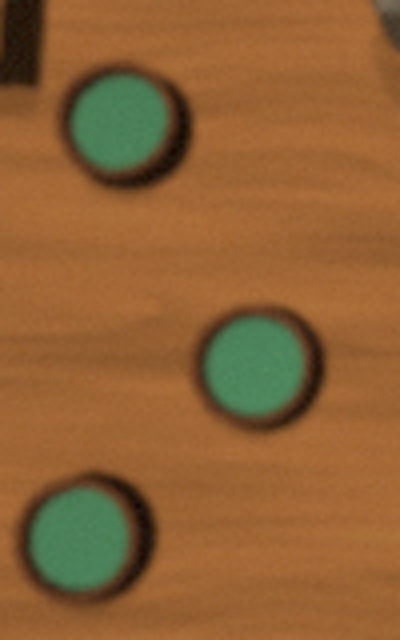

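```bash
cat >> h.py <<'E'
def delta(pos,yaw=None,s=None):
    """shift (cm, tool axes as they stand) to pos; turn (deg rotvec) to point down with tool x at yaw(deg)"""
    s=s or sense(); Rt=R.from_quat(s["tool_rot"]); d=Rt.inv().apply(np.array(pos)-s["position"])*100
    print("pos",s["position"].round(4),"yaw",np.degrees(np.arctan2(*Rt.as_matrix()[[1,0],0])).round(2),"t",round(s["time"],2))
    print("shift cm",d.round(2))
    if yaw is not None:
        Rg=R.from_euler("z",yaw,degrees=True)*R.from_euler("x",180,degrees=True)
        print("turn deg",(Rt.inv()*Rg).as_rotvec(degrees=True).round(2),"shift after turn",(Rg.inv().apply(np.array(pos)-s["position"])*100).round(2))
E
python3 - <<'E'
from h import *
ct=camera_model("top");cs=camera_model("side")
T=lambda X,Y:(400+(X+.5)/5-.5,160+(Y+.5)/5-.5)
C=[onz(ct,*T(*p),.006) for p in [(183,100),(370,150),(290,545),(100,497)]]
for c in C: print(c.round(4))
print("mat c",np.mean(C,0).round(4), [np.linalg.norm(C[i]-C[i-1]).round(4) for i in range(4)])
e=(C[0]+C[1]-C[2]-C[3])[:2]; print("mat long dir deg",np.degrees(np.arctan2(e[1],e[0])))
a=onz(ct,*T(264,489),.059);b=onz(ct,*T(288,290),.059);print(a,b,np.degrees(np.arctan2(*(b-a)[[1,0]])))
delta((.54,-.04,.32),-12)
E
```

```text
[ 0.6392 -0.3214  0.006 ]
[ 0.6085 -0.445   0.006 ]
[ 0.3496 -0.3852  0.006 ]
[ 0.3779 -0.2629  0.006 ]
mat c [ 0.4938 -0.3536  0.006 ] [np.float64(0.2679), np.float64(0.1274), np.float64(0.2657), np.float64(0.1256)]
mat long dir deg -12.813069386178038
[ 0.38522903 -0.34992282  0.059     ] [ 0.50903551 -0.36797252  0.059     ] -8.294690785179247
pos [ 0.1471 -0.6071  0.214 ] yaw 13.63 t 0.15
shift cm [ 51.54 -45.87 -10.55]
turn deg [-6.000e-02  1.000e-02  2.563e+01] shift after turn [ 26.64 -63.63 -10.6 ]
```

Call:
{"name": "step_arm", "arguments": {
  "rows": [
    [[0,0,-3.5,0,0,7.5,9],[0,0,-3.5,0,0,7.5,9],[0,0,-3.6,0,0,7.6,9],[2,-4.2,0,0,0,0,9],[2,-4.2,0,0,0,0,9],[2,-4.2,0,0,0,0,9],[2,-4.2,0,0,0,0,9],[2,-4.2,0,0,0,0,9]]
  ]
}}

```text
time: 1.15
position: [0.2793, -0.4142, 0.3204]
tool_rot: [0.997, -0.078, -0.0, -0.0]
ft_force: [0.5, -1.0, 0.3]
grip_width: 0.0902
```

Call:
{"name": "step_arm", "arguments": {
  "rows": [
    [[2,-4.2,0,0,0,0,9],[2,-4.2,0,0,0,0,9],[2,-4.2,0,0,0,0,9],[2,-4.2,0,0,0,0,9],[2,-4.2,0,0,0,0,9],[2,-4.2,0,0,0,0,9],[2,-4.2,0,0,0,0,9]]
  ]
}}

```text
time: 2.02
position: [0.4635, -0.1456, 0.3205]
tool_rot: [0.997, -0.078, -0.0, 0.0]
ft_force: [0.4, 0.2, 0.5]
grip_width: 0.0898
```

Run:
```python
from h import *
delta((.54,-.04,.32),-9)
im=get_image("wrist"); cv2.imwrite("pics/w1.png",im[:,:,::-1])
```

```text
pos [ 0.4635 -0.1456  0.3205] yaw -8.97 t 2.02
shift cm [  5.91 -11.62   0.05]
turn deg [0.   0.   0.03] shift after turn [  5.9  -11.63   0.05]
```

View pics/w1.png

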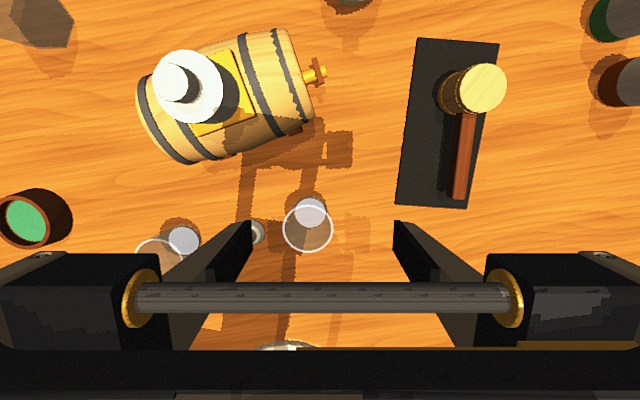

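Run:
```python
from h import *
cv2.imwrite("pics/a.png",cv2.hconcat([cv2.resize(cv2.imread("pics/w1.png")[30:140,130:230],None,fx=4,fy=4),cv2.resize(cv2.imread("pics/w1.png")[30:140,400:500],None,fx=4,fy=4)]))
```

```text
(no output)
```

View pics/a.png

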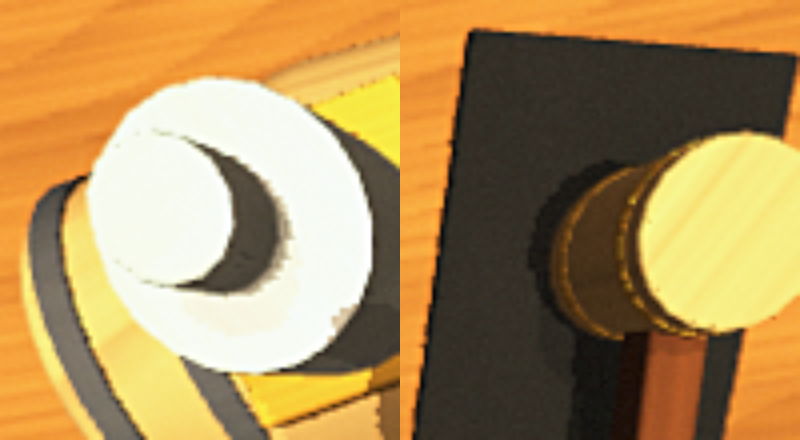

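Run:
```python
from h import *
c=camera_model("wrist");ct=camera_model("top");cs=camera_model("side")
print("knob",onz(c,170,82,.248))
print(tri([ray(c,170,82),ray(ct,359.4,181.4),ray(cs,327.2,156.8)]))
# mallet top: ellipse x 638..(830?) y131..334
im=cv2.imread("pics/w1.png");hsv=cv2.cvtColor(im,cv2.COLOR_BGR2HSV)
m=cv2.inRange(hsv,(20,60,190),(32,190,255));m[:, :430]=0;m[130:]=0;m[:,530:]=0
k=max(cv2.findContours(m,0,1)[0],key=cv2.contourArea);e=cv2.fitEllipse(cv2.convexHull(k));print(e,"mallet",onz(c,*e[0],.086))
m=cv2.inRange(hsv,(50,90,60),(90,255,255));m[:,100:]=0
k=max(cv2.findContours(m,0,1)[0],key=cv2.contourArea);e=cv2.fitEllipse(cv2.convexHull(k));print(e,"floor",onz(c,*e[0],.026))
delta((.580,-.039,.29))
```

```text
knob [ 0.58437003 -0.03742946  0.248     ]
[ 0.58171388 -0.03839717  0.24910086]
((483.0243835449219, 87.37022399902344), (44.81440734863281, 51.303016662597656), 35.246585845947266) mallet [ 0.5482566  -0.37155095  0.086     ]
((25.8341121673584, 220.79685974121094), (30.897729873657227, 46.63431930541992), 138.38990783691406) floor [0.45412149 0.37719883 0.026     ]
pos [ 0.4659 -0.1421  0.3205] yaw -8.92 t 2.08
shift cm [  9.67 -11.94   3.09]
```

Call:
{"name": "step_arm", "arguments": {
  "rows": [
    [[2.4,-3,0.5,0,0,0,9],[2.4,-3,0.5,0,0,0,9],[2.4,-3,0.5,0,0,0,9],[2.4,-3,0.5,0,0,0,9],[0,0,0,0,0,0,9],[0,0,0,0,0,0,9]]
  ]
}}

```text
time: 2.82
position: [0.5758, -0.0438, 0.3003]
tool_rot: [0.997, -0.078, -0.001, 0.0]
ft_force: [0.9, -0.3, 0.6]
grip_width: 0.09
```

Run:
```python
from h import *
delta((.5815,-.039,.2215),-9)
c=camera_model("wrist");im=get_image("wrist"); cv2.imwrite("pics/w2.png",im[:,:,::-1])
im=get_image("side"); cv2.imwrite("pics/s2.png",im[:,:,::-1])
for p in [(.454,.366,.026)]: print(proj(c,p))
```

```text
pos [ 0.5758 -0.0438  0.3003] yaw -8.95 t 2.83
shift cm [ 0.49 -0.57  7.88]
turn deg [0.02 0.06 0.05] shift after turn [ 0.48 -0.56  7.88]
(np.float64(98.54636820199667), np.float64(275.11486972146616))
```

View pics/w2.png

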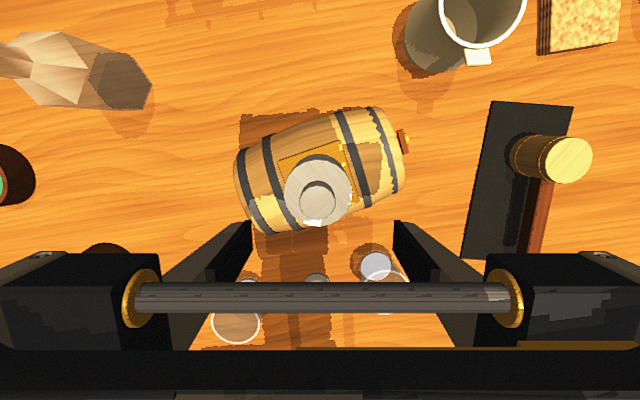

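View pics/s2.png

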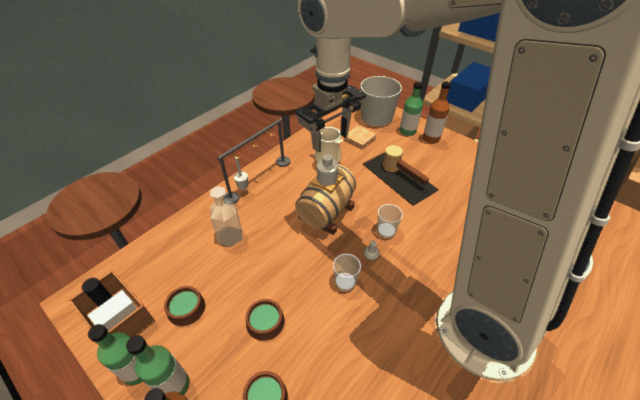

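Run:
```python
from h import *
crop("pics/w2.png","pics/a2.png",270,140,100,100,6)
c=camera_model("wrist")
print(onz(c,319,193,.248),proj(c,(.5815,-.039,.248)),sense()["position"])
```

```text
[ 0.59059614 -0.04392515  0.248     ] (np.float64(314.7803283547014), np.float64(204.71175072119337)) [ 0.57577834 -0.04423885  0.30075807]
```

View pics/a2.png

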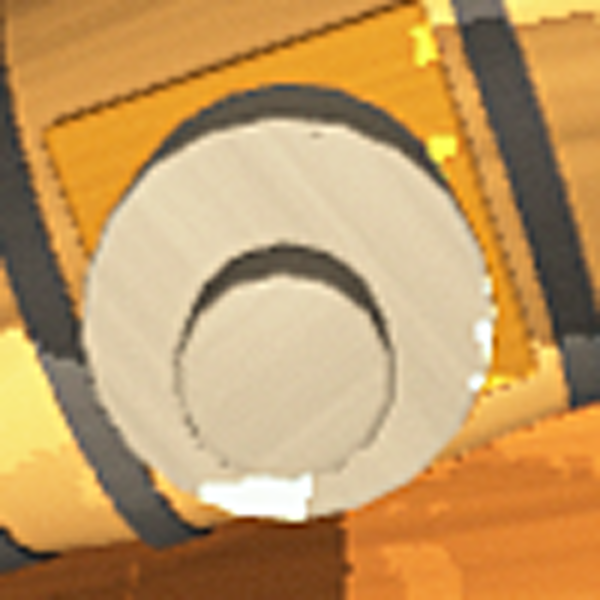

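Call:
{"name": "step_arm", "arguments": {
  "rows": [
    [[0.55,-0.5,0,0,0,0,9],[0,0,2.6,0,0,0,9],[0,0,2.6,0,0,0,9],[0,0,2.6,0,0,0,9],[0,0,0,0,0,0,9],[0,0,0,0,0,0,9]]
  ]
}}

```text
time: 3.68
position: [0.5833, -0.0396, 0.2237]
tool_rot: [0.997, -0.078, 0.001, -0.0]
ft_force: [0.2, -0.2, 0.2]
grip_width: 0.0901
```

Run:
```python
from h import *
delta((.582,-.040,.2215),-9)
im=get_image("wrist"); cv2.imwrite("pics/w3.png",im[:,:,::-1])
```

```text
pos [ 0.5833 -0.0396  0.2237] yaw -8.99 t 3.67
shift cm [-0.12  0.06  0.22]
turn deg [-0.01 -0.07  0.01] shift after turn [-0.12  0.06  0.22]
```

View pics/w3.png

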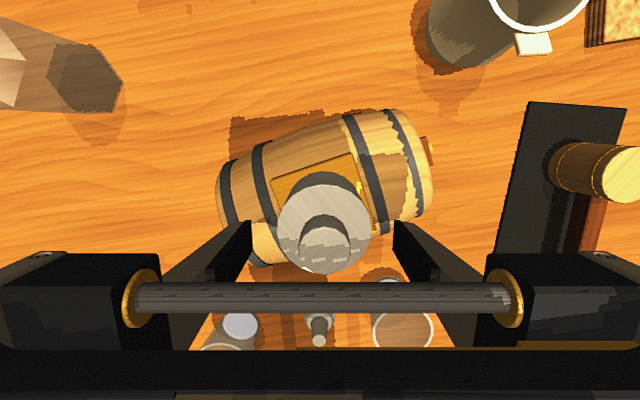

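Call:
{"name": "step_arm", "arguments": {
  "rows": [
    [[0,0,0.15,0,0,0,6],[0,0,0,0,0,0,3.5],[0,0,0,0,0,0,2.5],[0,0,0,0,0,0,2.5],[0,0,0,0,0,0,2.5],[0,0,0,0,0,0,2.5]]
  ]
}}

```text
time: 4.47
position: [0.5827, -0.0394, 0.221]
tool_rot: [0.997, -0.078, -0.0, -0.0]
ft_force: [-0.1, 0.9, -0.2]
grip_width: 0.0322
```

Call:
{"name": "step_arm", "arguments": {
  "rows": [
    [[0,0,0,0,0,0,2],[0,0,0,0,0,0,2],[0,0,-0.5,0,0,0,2],[0,0,-1.5,0,0,0,2],[0,0,-2.5,0,0,0,2],[0,0,0,0,0,0,2],[0,0,0,0,0,0,2]]
  ]
}}

```text
time: 5.35
position: [0.5825, -0.0394, 0.2659]
tool_rot: [0.997, -0.078, -0.0, -0.0]
ft_force: [0.2, -0.4, -1.1]
grip_width: 0.0291
```

Run:
```python
from h import *
delta((.454,.366,.20),-9)
im=get_image("side"); cv2.imwrite("pics/s4.png",im[:,:,::-1])
crop("pics/s4.png","pics/s4c.png",250,80,160,120,5)
```

```text
pos [ 0.5825 -0.0394  0.2659] yaw -8.97 t 5.35
shift cm [-19.01 -38.04   6.59]
turn deg [-0.    0.    0.03] shift after turn [-19.03 -38.03   6.59]
```

View pics/s4c.png

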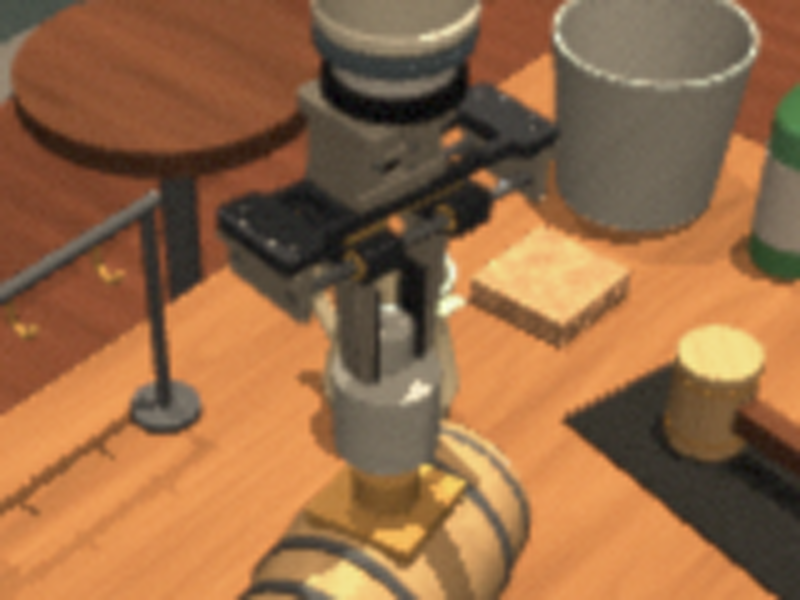

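Call:
{"name": "step_arm", "arguments": {
  "rows": [
    [[0,0,-3.5,0,0,0,2],[-1.5,-3,0,0,0,0,2],[-2,-4,0,0,0,0,2],[-2,-4,0,0,0,0,2],[-2,-4,0,0,0,0,2],[-2,-4,0,0,0,0,2],[-2,-4,0,0,0,0,2],[-2,-4,0,0,0,0,2]]
  ]
}}

```text
time: 6.4
position: [0.4905, 0.2495, 0.3001]
tool_rot: [0.997, -0.078, -0.001, 0.0]
ft_force: [0.5, -0.4, -1.0]
grip_width: 0.0292
```

Call:
{"name": "step_arm", "arguments": {
  "rows": [
    [[-2,-4,0,0,0,0,2],[-2,-4,2,0,0,0,2],[-1.5,-3,4,0,0,0,2],[0,0,4,0,0,0,2],[0,0,2,0,0,0,2],[0,0,0,0,0,0,2],[0,0,0,0,0,0,2]]
  ]
}}

```text
time: 7.28
position: [0.4546, 0.3657, 0.1816]
tool_rot: [0.997, -0.078, 0.0, -0.0]
ft_force: [-0.1, 0.6, -0.5]
grip_width: 0.0295
```

Run:
```python
from h import *
delta((.454,.366,.087),-9)
c=camera_model("wrist");im=get_image("wrist"); cv2.imwrite("pics/w5.png",im[:,:,::-1])
im=get_image("side"); cv2.imwrite("pics/s5.png",im[:,:,::-1])
im=get_image("top"); cv2.imwrite("pics/t5.png",im[:,:,::-1])
crop("pics/s5.png","pics/s5c.png",190,220,160,120,5)
crop("pics/t5.png","pics/t5c.png",160,170,140,110,5)
```

```text
pos [0.4546 0.3657 0.1816] yaw -8.99 t 7.28
shift cm [-0.07 -0.01  9.46]
turn deg [-0.02 -0.02  0.01] shift after turn [-0.06 -0.02  9.46]
```

View pics/w5.png

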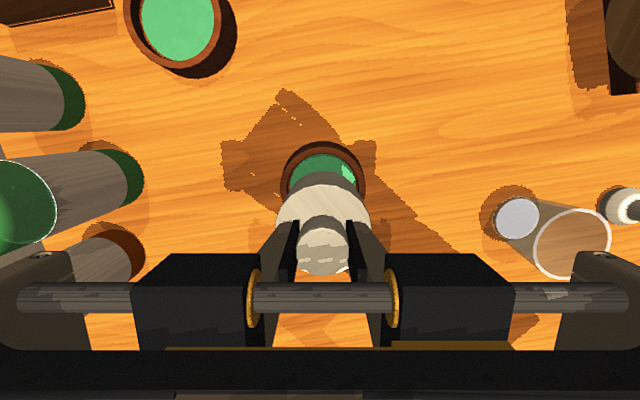

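View pics/s5c.png

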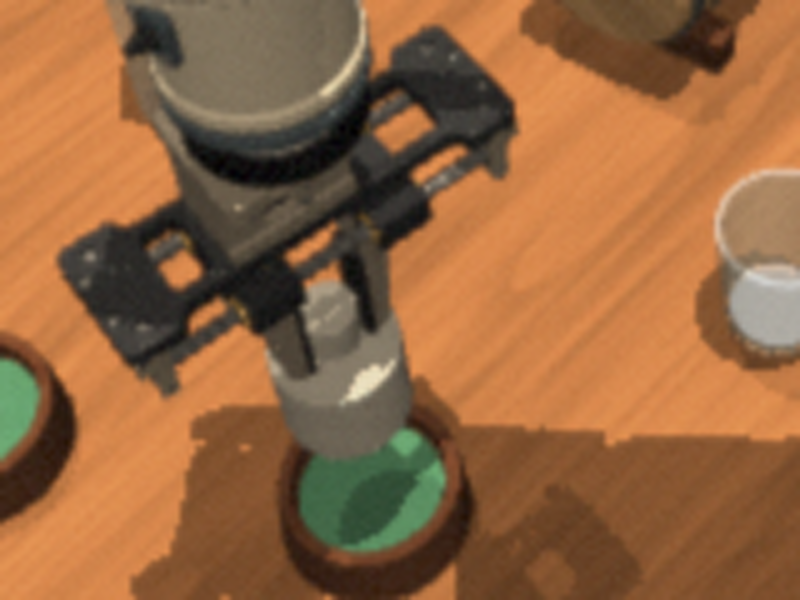

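View pics/t5c.png

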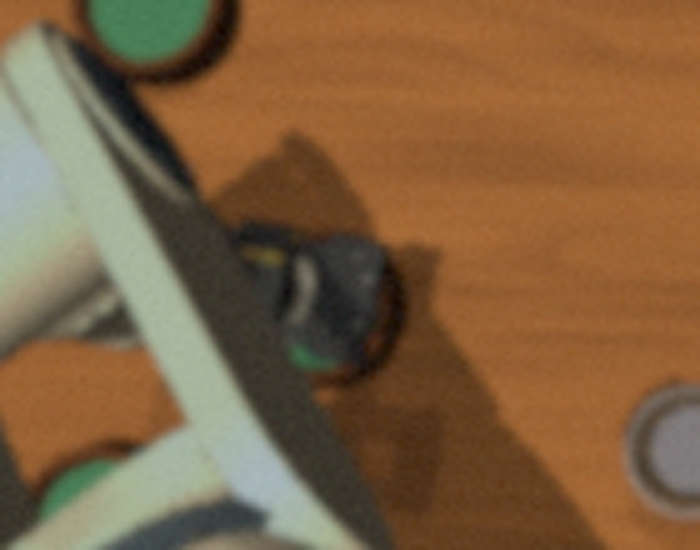

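Call:
{"name": "step_arm", "arguments": {
  "rows": [
    [[-0.1,0,2.5,0,0,0,2],[0,0,2.5,0,0,0,2],[0,0,2,0,0,0,2],[0,0,1,0,0,0,2],[0,0,0.5,0,0,0,2],[0,0,0,0,0,0,2],[0,0,0,0,0,0,2]]
  ]
}}

```text
time: 8.3
position: [0.4537, 0.3661, 0.0968]
tool_rot: [0.997, -0.078, 0.0, -0.0]
ft_force: [-0.5, 0.6, -1.0]
grip_width: 0.0291
```

Run:
```python
from h import *
delta((.4535,.366,.0875),-9); print(sense()["ft_force"])
im=get_image("side"); cv2.imwrite("pics/s6.png",im[:,:,::-1])
crop("pics/s6.png","pics/s6c.png",190,240,160,120,5)
```

```text
pos [0.4537 0.3661 0.0968] yaw -8.98 t 8.3
shift cm [-0.02  0.01  0.93]
turn deg [-0.05 -0.05  0.02] shift after turn [-0.02  0.01  0.93]
[-0.54799212  0.56391035 -1.0344668 ]
```

View pics/s6c.png

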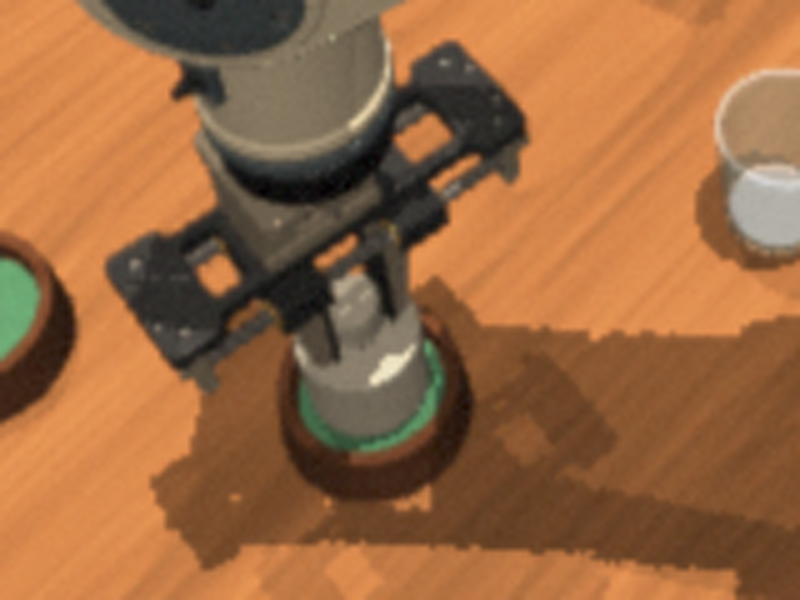

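Call:
{"name": "step_arm", "arguments": {
  "rows": [
    [[0,0,0.4,0,0,0,2],[0,0,0.4,0,0,0,2],[0,0,0,0,0,0,2],[0,0,0,0,0,0,2]]
  ]
}}

```text
time: 8.85
position: [0.4533, 0.3658, 0.088]
tool_rot: [0.997, -0.078, -0.0, 0.0]
ft_force: [-0.0, 0.2, -1.9]
grip_width: 0.029
```

Call:
{"name": "step_arm", "arguments": {
  "rows": [
    [[0,0,0.1,0,0,0,2],[0,0,0,0,0,0,2],[0,0,0,0,0,0,2]]
  ]
}}

```text
time: 9.22
position: [0.4533, 0.3658, 0.0871]
tool_rot: [0.997, -0.078, 0.0, -0.0]
ft_force: [0.0, 0.5, -1.4]
grip_width: 0.0293
```

Call:
{"name": "step_arm", "arguments": {
  "rows": [
    [[0,0,0.1,0,0,0,2],[0,0,0,0,0,0,2],[0,0,0,0,0,0,2]]
  ]
}}

```text
time: 9.6
position: [0.4535, 0.3657, 0.0869]
tool_rot: [0.997, -0.078, 0.0, -0.0]
ft_force: [-0.7, -2.6, 6.9]
grip_width: 0.0294
```

Call:
{"name": "step_arm", "arguments": {
  "rows": [
    [[0,0,-0.05,0,0,0,2.8],[0,0,0,0,0,0,3.2],[0,0,0,0,0,0,4.5],[0,0,0,0,0,0,6],[0,0,0,0,0,0,7],[0,0,-3,0,0,0,7],[0,0,-4,0,0,0,7]]
  ]
}}

```text
time: 10.48
position: [0.4526, 0.3652, 0.1564]
tool_rot: [0.997, -0.078, -0.001, 0.001]
ft_force: [1.1, 0.2, 0.5]
grip_width: 0.0697
```

Run:
```python
from h import *
delta((.4535,.366,.27),-9); print(sense()["ft_force"],sense()["grip_width"])
c=camera_model("wrist");im=get_image("wrist"); cv2.imwrite("pics/w7.png",im[:,:,::-1])
im=get_image("side"); cv2.imwrite("pics/s7.png",im[:,:,::-1])
crop("pics/s7.png","pics/s7c.png",190,240,160,120,5)
```

```text
pos [0.4526 0.3652 0.1564] yaw -8.97 t 10.47
shift cm [  0.06  -0.07 -11.36]
turn deg [0.1  0.1  0.03] shift after turn [  0.08  -0.09 -11.36]
[1.1238872  0.15797588 0.4894028 ] 0.06974021051793886
```

View pics/s7c.png

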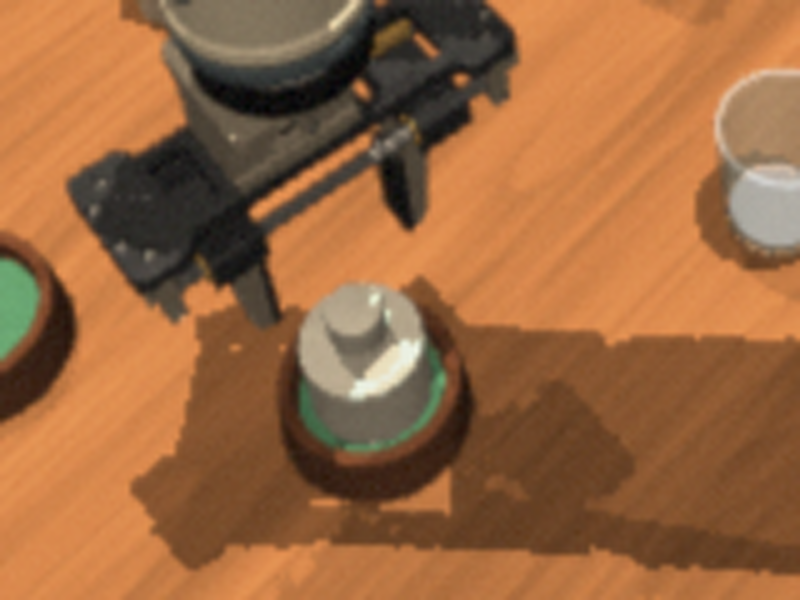

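View pics/w7.png

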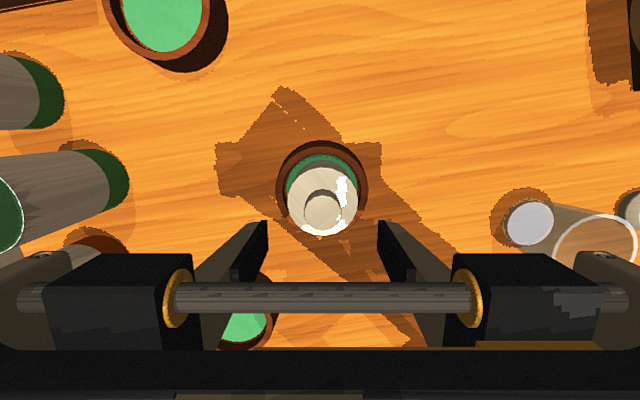

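Run:
```python
from h import *
cs=camera_model("side")
im=cv2.imread("pics/s7.png");s=5
big=cv2.resize(im[240:360,190:350],None,fx=s,fy=s,interpolation=cv2.INTER_CUBIC)
a=np.linspace(0,2*np.pi,80)
def circ(c,r,z,col):
    u,v=proj(cs,np.c_[c[0]+r*np.cos(a),c[1]+r*np.sin(a),0*a+z]);cv2.polylines(big,[np.c_[(u-190+.5)*s-.5,(v-240+.5)*s-.5].round().astype(int)],True,col,1)
circ((.4535,.366),.040,.042,(0,0,255));circ((.4535,.366),.032,.082,(255,0,0));circ((.4535,.366),.015,.114,(255,0,255))
cv2.imwrite("pics/o.png",big)
delta((.488,-.366,.27),-9)
```

```text
pos [0.4554 0.3674 0.1606] yaw -8.98 t 10.57
shift cm [ 14.72  71.88 -11.22]
turn deg [-0.28 -0.25  0.02] shift after turn [ 14.69  71.93 -10.94]
```

View pics/o.png

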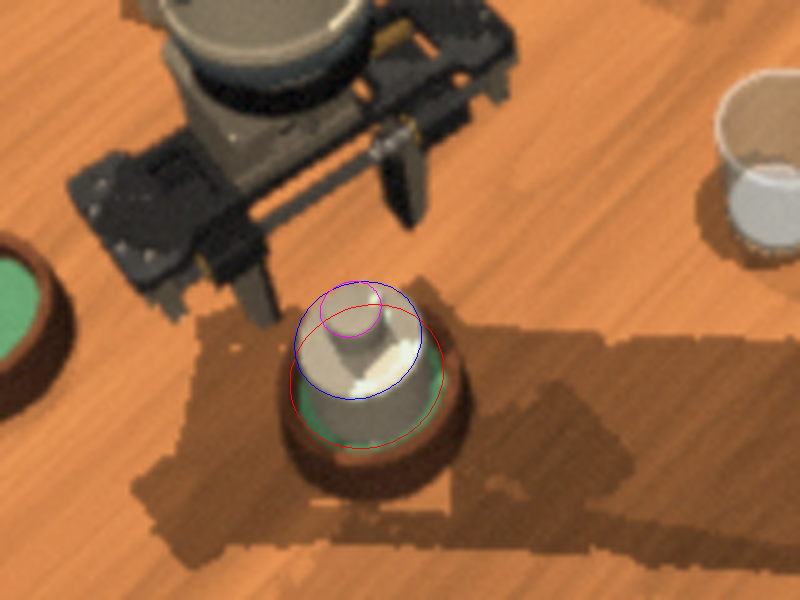

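Call:
{"name": "step_arm", "arguments": {
  "rows": [
    [[0,0,-5,0,0,0,8],[0,2,-5,0,0,0,9],[1.1,5,-1,0,0,0,9],[1.1,5,0,0,0,0,9],[1.1,5,0,0,0,0,9],[1.1,5,0,0,0,0,9],[1.1,5,0,0,0,0,9],[1.1,5,0,0,0,0,9]]
  ]
}}

```text
time: 11.58
position: [0.4683, 0.0378, 0.2661]
tool_rot: [0.997, -0.078, -0.0, 0.0]
ft_force: [0.7, -0.4, 0.1]
grip_width: 0.0899
```

Call:
{"name": "step_arm", "arguments": {
  "rows": [
    [[1.1,5,0,0,0,0,9],[1.1,5,0,0,0,0,9],[1.1,5,0,0,0,0,9],[1.1,5,0,0,0,0,9],[1.1,5,0,0,0,0,9],[1.1,5,0,0,0,0,9],[0,0,0,0,0,0,9],[0,0,0,0,0,0,9]]
  ]
}}

```text
time: 12.58
position: [0.4865, -0.2667, 0.2658]
tool_rot: [0.997, -0.079, -0.001, -0.001]
ft_force: [-0.4, -0.2, 1.1]
grip_width: 0.0903
```

Run:
```python
from h import *
delta((.488,-.366,.20),-9)
c=camera_model("wrist");im=get_image("wrist"); cv2.imwrite("pics/w8.png",im[:,:,::-1])
print(proj(c,(.546,-.3745,.086)))
print(c)
```

```text
pos [ 0.4865 -0.2667  0.2658] yaw -9.02 t 12.57
shift cm [1.71 9.79 6.57]
turn deg [-0.05  0.07 -0.02] shift after turn [1.7  9.79 6.58]
(np.float64(404.47480487181605), np.float64(117.92044488168193))
{'mtx': array([[284.11226251,   0.        , 322.17891927],
       [  0.        , 284.11226251, 196.25277107],
       [  0.        ,   0.        ,   1.        ]]), 'position': array([ 0.55304028, -0.27713731,  0.43474888]), 'attitude': array([ 0.07936783, -0.09317839,  0.75453495, -0.64474456])}
```

View pics/w8.png

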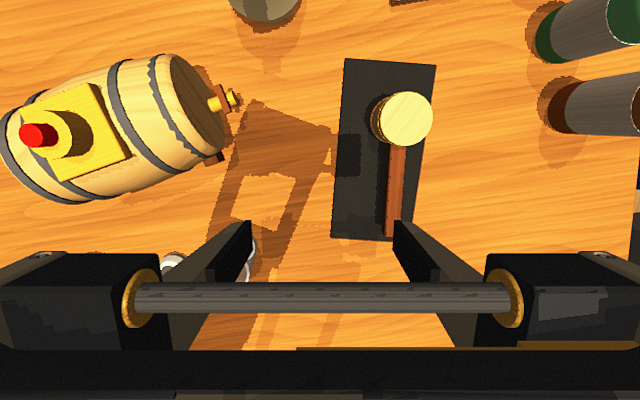

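Run:
```python
from h import *
im=cv2.imread("pics/w8.png")
cv2.imwrite("pics/a8.png",cv2.hconcat([cv2.resize(im[50:250,330:440],None,fx=3,fy=3),cv2.resize(im[70:200,0:140],(int(140*4.0),600) if 0 else None,fx=3,fy=3)[0:390].copy() if 0 else cv2.copyMakeBorder(cv2.resize(im[70:200,0:140],None,fx=3,fy=3),0,210,0,0,0)]))
```

```text
(no output)
```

View pics/a8.png

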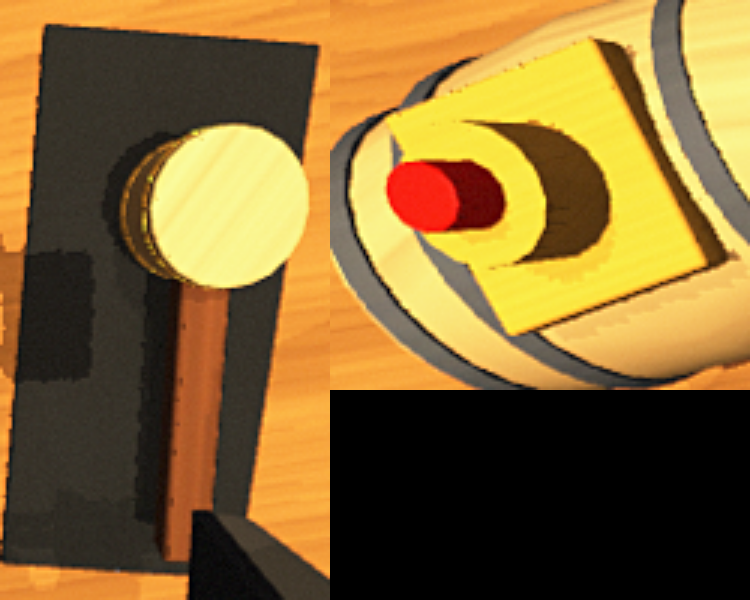

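Run:
```python
from h import *
c=camera_model("wrist")
s=sense();print(s["position"])
print("head",onz(c,406.1,118.4,.086),"pin",onz(c,31,136,.200))
a=onz(c,406,146.7,.059);b=onz(c,401.3,216.7,.059);print(a,b,np.degrees(np.arctan2(*(a-b)[[1,0]])))
a=onz(c,390.5,146.7,.059);print(a)
```

```text
[ 0.48662974 -0.26621536  0.2660515 ]
head [ 0.54544797 -0.37595145  0.086     ] pin [ 0.58132008 -0.04224418  0.2       ]
[ 0.50922303 -0.38050438  0.059     ] [ 0.41428574 -0.36595717  0.059     ] -8.711653916635408
[ 0.51236349 -0.36049035  0.059     ]
```

Run:
```python
from h import *
delta((.4912,-.3671,.027),-9)
```

```text
pos [ 0.4866 -0.2662  0.2661] yaw -8.96 t 12.62
shift cm [ 2.04  9.91 23.9 ]
turn deg [-0.04  0.05  0.04] shift after turn [ 2.03  9.89 23.91]
```

Call:
{"name": "step_arm", "arguments": {
  "rows": [
    [[0.7,3.3,3,0,0,0,9],[0.7,3.3,4,0,0,0,9],[0.65,3.3,4,0,0,0,9],[0,0,3,0,0,0,9],[0,0,2,0,0,0,9],[0,0,0,0,0,0,9],[0,0,0,0,0,0,9]]
  ]
}}

```text
time: 13.5
position: [0.4925, -0.3677, 0.1076]
tool_rot: [0.997, -0.078, 0.0, 0.0]
ft_force: [-0.1, -0.6, -1.0]
grip_width: 0.0895
```

Run:
```python
from h import *
delta((.4912,-.3671,.027),-9)
im=get_image("wrist"); cv2.imwrite("pics/w9.png",im[:,:,::-1])
```

```text
pos [ 0.4925 -0.3677  0.1076] yaw -8.91 t 13.5
shift cm [-0.15 -0.04  8.06]
turn deg [ 0.03 -0.05  0.09] shift after turn [-0.14 -0.04  8.06]
```

View pics/w9.png

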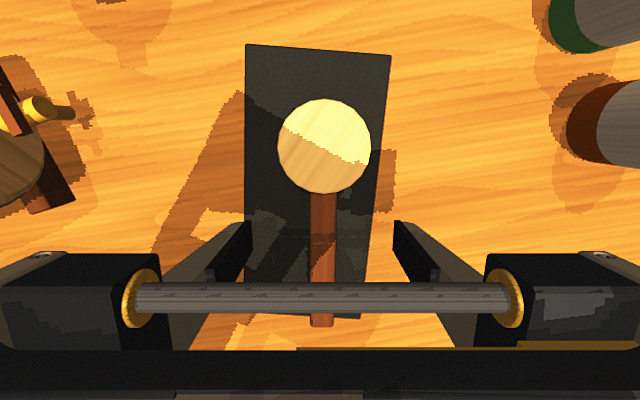

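Handle (column ~323) lies centred between the fingers, head centre at about (324,145). Descend and grip.

Call:
{"name": "step_arm", "arguments": {
  "rows": [
    [[-0.1,0,3,0,0,0,9],[0,0,3,0,0,0,9],[0,0,1.5,0,0,0,9],[0,0,0.4,0,0,0,7],[0,0,0,0,0,0,5],[0,0,0,0,0,0,3.5],[0,0,0,0,0,0,2.6],[0,0,0,0,0,0,1.5]]
  ]
}}

```text
time: 14.55
position: [0.491, -0.3682, 0.028]
tool_rot: [0.997, -0.078, 0.0, 0.0]
ft_force: [-0.1, -1.1, 0.4]
grip_width: 0.0422
```

Call:
{"name": "step_arm", "arguments": {
  "rows": [
    [[0,0,0,0,0,0,1.5],[0,0,0,0,0,0,1.5],[0,0,0,0,0,0,1.5],[0,0,0,0,0,0,1.5]]
  ]
}}

```text
time: 15.05
position: [0.4908, -0.3681, 0.0276]
tool_rot: [0.997, -0.078, -0.0, 0.0]
ft_force: [0.1, -0.6, 0.4]
grip_width: 0.022
```

Call:
{"name": "step_arm", "arguments": {
  "rows": [
    [[0,0,0,0,0,0,1.5],[0,0,-0.5,0,0,0,1.5],[0,0,-1.5,0,0,0,1.5],[0,0,-3,0,0,0,1.5],[0,0,-2,0,0,0,1.5],[0,0,0,0,0,0,1.5],[0,0,0,0,0,0,1.5]]
  ]
}}

```text
time: 15.92
position: [0.4903, -0.3677, 0.097]
tool_rot: [0.997, -0.078, -0.0, -0.0]
ft_force: [-0.4, 0.2, -3.7]
grip_width: 0.0217
```

Run:
```python
from h import *
delta((.4912,-.3671,.27),-9);s=sense();print(s["ft_force"],s["grip_width"])
im=get_image("wrist"); cv2.imwrite("pics/w10.png",im[:,:,::-1])
im=get_image("side"); cv2.imwrite("pics/s10.png",im[:,:,::-1])
crop("pics/s10.png","pics/s10c.png",330,80,160,120,5)
```

```text
pos [ 0.4903 -0.3677  0.097 ] yaw -8.97 t 15.93
shift cm [  0.07  -0.08 -17.3 ]
turn deg [-0.02  0.04  0.03] shift after turn [  0.08  -0.08 -17.3 ]
[-0.3820408   0.23263075 -3.72569038] 0.02172753421342015
```

View pics/w10.png

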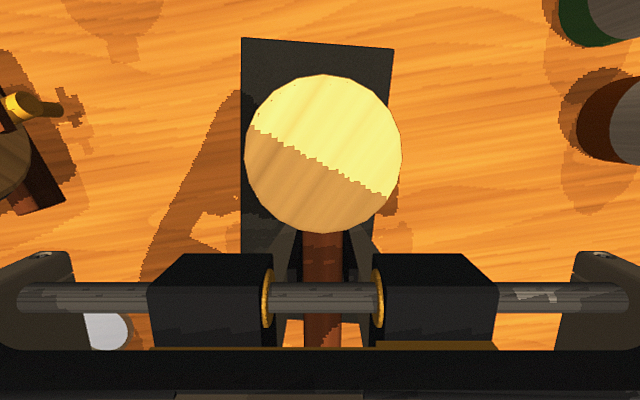

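View pics/s10c.png

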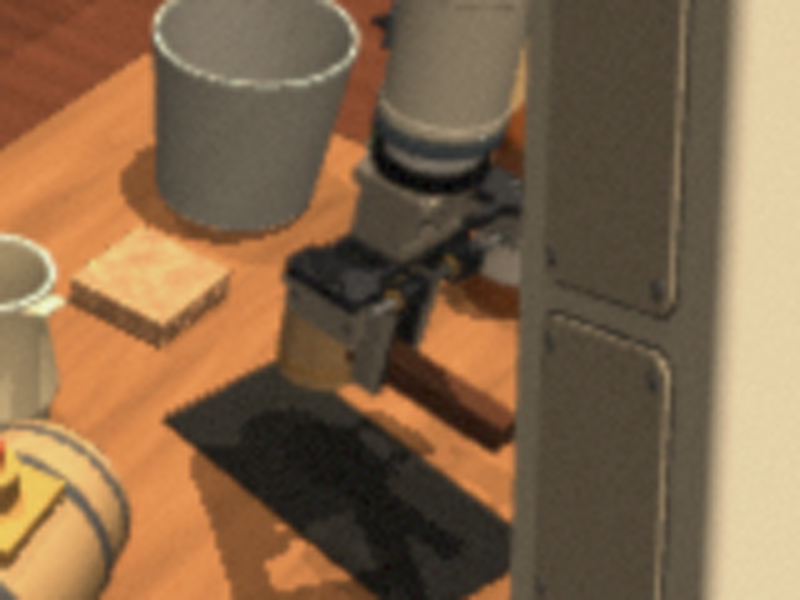

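```bash
cat >> h.py <<'E'
def headcheck(u,v,L=.0552,h=.0216-.08):
    # compare seen head-top centre with level expectation
    s=sense();c=camera_model("wrist");M=R.from_quat(s["tool_rot"]).as_matrix()
    P=s["position"]+M@np.array([L,0,h]); uv=proj(c,P); print("level expects",np.round(uv,1),"width",c["mtx"][0,0]*.064/np.linalg.norm(P-c["position"]))
    for t in (-5,5):
        r=R.from_euler("y",t,degrees=True).as_matrix(); g=np.array([0,0,-.019]); print("tilt",t,np.round(proj(c,s["position"]+M@(g+r@(np.array([L,0,h])-g))),1))
E
python3 - <<'E'
from h import *
headcheck(0,0)
delta((.5413,-.0353,.25),-9)
E
```

```text
level expects [322.7 157.2] width 163.4563535505843
tilt -5 [322.6 147.8]
tilt 5 [322.7 168.3]
pos [ 0.4901 -0.3676  0.0965] yaw -8.97 t 16.02
shift cm [ -0.15 -33.63 -15.32]
turn deg [-0.05  0.09  0.03] shift after turn [ -0.14 -33.62 -15.35]
```

Call:
{"name": "step_arm", "arguments": {
  "rows": [
    [[0,0,-3,0,0,0,1.5],[0,0,-5,0,0,0,1.5],[0,-2,-5,0,0,0,1.5],[0,-4,-3,0,0,0,1.5],[0,-4.5,0,0,0,0,1.5],[0,-4.5,0,0,0,0,1.5],[0,-4.5,0,0,0,0,1.5],[0,-4.5,0,0,0,0,1.5]]
  ]
}}

```text
time: 17.02
position: [0.5278, -0.1295, 0.2566]
tool_rot: [0.997, -0.078, -0.001, -0.0]
ft_force: [0.6, 0.1, -4.1]
grip_width: 0.022
```

Call:
{"name": "step_arm", "arguments": {
  "rows": [
    [[0,-4.5,0,0,0,0,1.5],[0,-3.5,0,0,0,0,1.5],[0,-1.5,0,0,0,0,1.5],[0,0,0,0,0,0,1.5],[0,0,0,0,0,0,1.5],[0,0,0,0,0,0,1.5]]
  ]
}}

```text
time: 17.77
position: [0.5429, -0.0382, 0.2575]
tool_rot: [0.997, -0.079, -0.0, 0.0]
ft_force: [-0.7, -0.7, -3.3]
grip_width: 0.0219
```

Run:
```python
from h import *
delta((.5388,-.0343,.2276),-9)
headcheck(0,0)
im=get_image("wrist"); cv2.imwrite("pics/w11.png",im[:,:,::-1])
im=get_image("side"); cv2.imwrite("pics/s11.png",im[:,:,::-1])
crop("pics/s11.png","pics/s11c.png",250,80,160,120,5)
```

```text
pos [ 0.5429 -0.0382  0.2575] yaw -9.05 t 17.77
shift cm [-0.46 -0.33  2.99]
turn deg [ 0.01  0.01 -0.05] shift after turn [-0.46 -0.33  2.99]
level expects [322.6 157.2] width 163.4190305228867
tilt -5 [322.6 147.9]
tilt 5 [322.6 168.3]
```

View pics/w11.png

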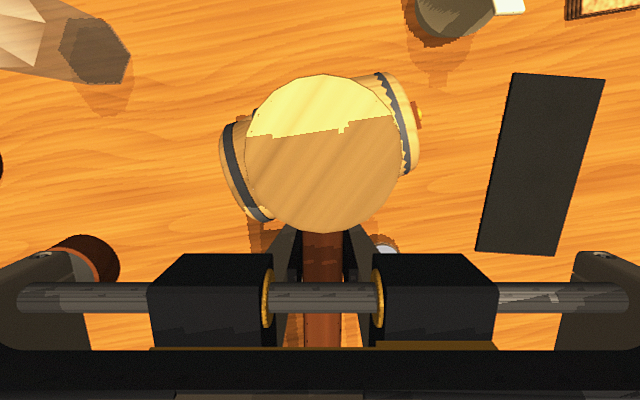

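View pics/s11c.png

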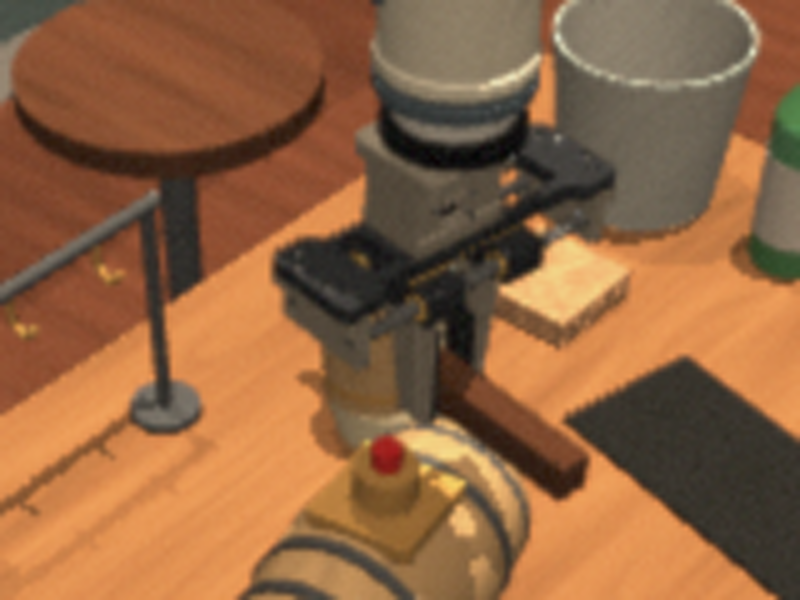

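Run:
```python
from h import *
print(proj(camera_model("side"),(.5815,-.041,.200)), "seen 327.2 170.6", onz(camera_model("side"),327.2,170.6,.2))
```

```text
(np.float64(327.12594237436565), np.float64(168.81368093255264)) seen 327.2 170.6 [ 0.57619852 -0.03507649  0.2       ]
```

Call:
{"name": "step_arm", "arguments": {
  "rows": [
    [[-0.4,-0.3,0,0,0,0,1.5],[0,0,1.5,0,0,0,1.5],[0,0,1,0,0,0,1.5],[0,0,0,0,0,0,1.5],[0,0,0,0,0,0,1.5]]
  ]
}}

```text
time: 18.5
position: [0.5397, -0.0336, 0.2325]
tool_rot: [0.997, -0.078, -0.0, -0.0]
ft_force: [0.5, -0.5, -3.8]
grip_width: 0.0216
```

Call:
{"name": "step_arm", "arguments": {
  "rows": [
    [[0,0,0.5,0,0,0,1.5],[0,0,0.5,0,0,0,1.5],[0,0,0.5,0,0,0,1.5]]
  ]
}}

```text
time: 18.88
position: [0.5396, -0.0336, 0.2175]
tool_rot: [0.997, -0.078, 0.0, -0.0]
ft_force: [-2.2, 0.1, 1.5]
grip_width: 0.0219
```

Call:
{"name": "step_arm", "arguments": {
  "rows": [
    [[0,0,0.4,0,0,0,1.5],[0,0,0.4,0,0,0,1.5],[0,0,0,0,0,0,1.5]]
  ]
}}

```text
time: 19.25
position: [0.5396, -0.0336, 0.2092]
tool_rot: [0.997, -0.078, -0.0, 0.0]
ft_force: [0.6, 0.2, -2.5]
grip_width: 0.0219
```

Call:
{"name": "step_arm", "arguments": {
  "rows": [
    [[0,0,0.2,0,0,0,1.5],[0,0,0.2,0,0,0,1.5],[0,0,0,0,0,0,1.5]]
  ]
}}

```text
time: 19.62
position: [0.5396, -0.0336, 0.2065]
tool_rot: [0.997, -0.078, 0.0, 0.0]
ft_force: [-4.9, 0.9, 9.8]
grip_width: 0.0219
```

Call:
{"name": "step_arm", "arguments": {
  "rows": [
    [[0,0,0.2,0,0,0,1.5],[0,0,0,0,0,0,1.5]]
  ]
}}

```text
time: 19.88
position: [0.5394, -0.0336, 0.206]
tool_rot: [0.997, -0.078, 0.0, -0.0]
ft_force: [-11.8, 0.9, 23.5]
grip_width: 0.0218
```

Run:
```python
from h import *
headcheck(0,0)
im=get_image("wrist"); cv2.imwrite("pics/w12.png",im[:,:,::-1])
im=get_image("side"); cv2.imwrite("pics/s12.png",im[:,:,::-1])
crop("pics/s12.png","pics/s12c.png",270,100,120,90,6)
crop("pics/w12.png","pics/w12c.png",200,50,240,200,3)
```

```text
level expects [322.7 157.2] width 163.43470780168124
tilt -5 [322.6 147.8]
tilt 5 [322.7 168.3]
```

View pics/w12c.png

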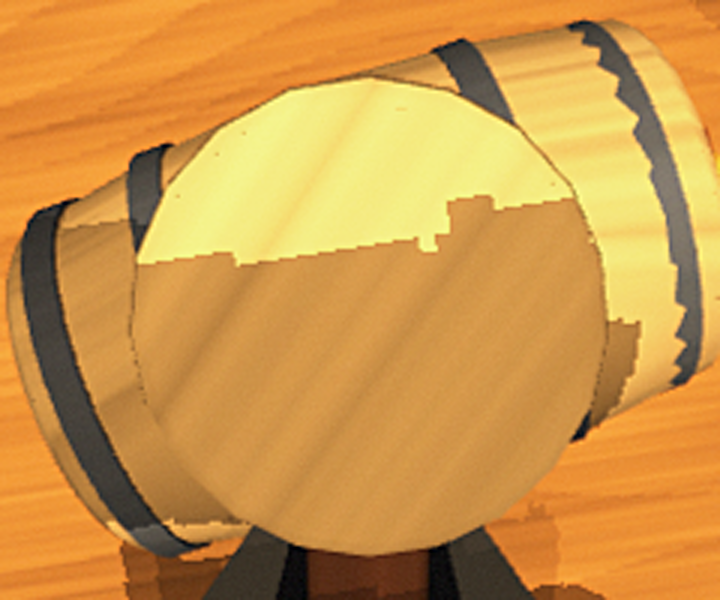

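View pics/s12c.png

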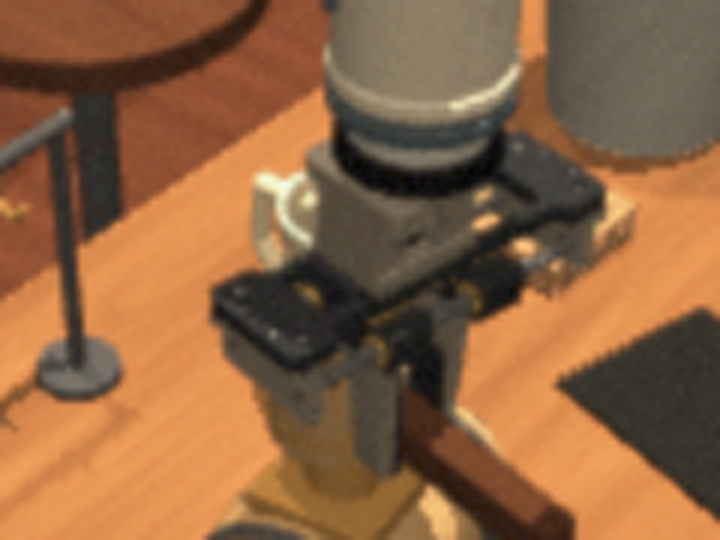

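Call:
{"name": "step_arm", "arguments": {
  "rows": [
    [[0,0,-0.5,0,0,0,1.5],[0,0,-2,0,0,0,1.5],[0,0,-3,0,0,0,1.5],[0,3,0,0,0,0,1.5],[0,4,0,0,0,0,1.5],[0,4.5,0,0,0,0,1.5],[0,4.5,0,0,0,0,1.5],[0,4.5,0,0,0,0,1.5]]
  ]
}}

```text
time: 20.98
position: [0.5072, -0.2375, 0.258]
tool_rot: [0.997, -0.078, -0.0, -0.0]
ft_force: [0.8, -0.7, -3.5]
grip_width: 0.0219
```

Call:
{"name": "step_arm", "arguments": {
  "rows": [
    [[0,4.5,0,0,0,0,1.5],[0,4.5,0,0,0,0,1.5],[0,3,0,0,0,0,1.5],[0,1,0,0,0,0,1.5],[0,0,0,0,0,0,1.5],[0,0,0,0,0,0,1.5]]
  ]
}}

```text
time: 21.72
position: [0.4875, -0.3634, 0.2584]
tool_rot: [0.997, -0.078, -0.0, -0.0]
ft_force: [-0.0, 0.1, -3.1]
grip_width: 0.0217
```

Run:
```python
from h import *
delta((.4908,-.3681,.0276),-9)
headcheck(0,0)
im=get_image("wrist"); cv2.imwrite("pics/w13.png",im[:,:,::-1])
im=get_image("side"); cv2.imwrite("pics/s13.png",im[:,:,::-1])
crop("pics/s13.png","pics/s13c.png",270,100,160,120,5)
```

```text
pos [ 0.4875 -0.3634  0.2584] yaw -8.93 t 21.73
shift cm [ 0.41  0.43 23.08]
turn deg [-0.04  0.02  0.07] shift after turn [ 0.4   0.41 23.08]
level expects [322.6 157.2] width 163.42529305159204
tilt -5 [322.6 147.8]
tilt 5 [322.6 168.3]
```

View pics/w13.png

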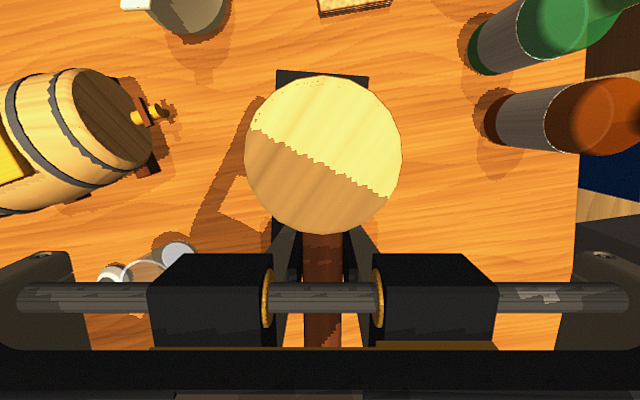

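View pics/s13c.png

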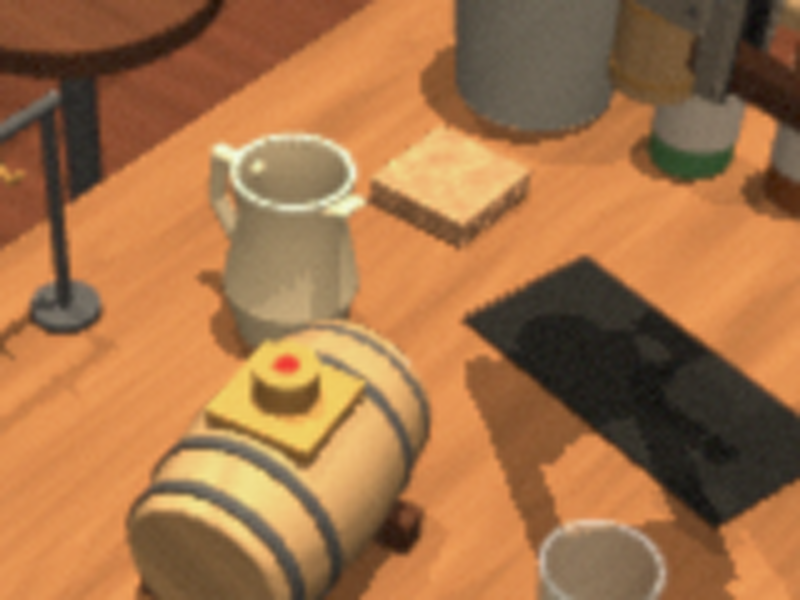

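Call:
{"name": "step_arm", "arguments": {
  "rows": [
    [[-0.7,-0.2,3,0,0,0,1.5],[0,0,5,0,0,0,1.5],[0,0,5,0,0,0,1.5],[0,0,4.5,0,0,0,1.5],[0,0,3,0,0,0,1.5],[0,0,1.2,0,0,0,1.5],[0,0,0,0,0,0,1.5],[0,0,0,0,0,0,1.5]]
  ]
}}

```text
time: 22.82
position: [0.4817, -0.362, 0.0431]
tool_rot: [0.997, -0.078, 0.001, 0.001]
ft_force: [0.4, 0.1, -4.3]
grip_width: 0.0221
```

Call:
{"name": "step_arm", "arguments": {
  "rows": [
    [[0,0,0.6,0,0,0,1.5],[0,0,0.5,0,0,0,1.5],[0,0,0.2,0,0,0,1.5],[0,0,0,0,0,0,1.5],[0,0,0,0,0,0,1.5]]
  ]
}}

```text
time: 23.45
position: [0.4807, -0.3615, 0.0286]
tool_rot: [0.997, -0.078, 0.0, 0.0]
ft_force: [-0.7, 0.0, -3.7]
grip_width: 0.0215
```

Call:
{"name": "step_arm", "arguments": {
  "rows": [
    [[0,0,0.1,0,0,0,1.5],[0,0,0.1,0,0,0,1.5],[0,0,0,0,0,0,1.5],[0,0,0,0,0,0,1.5]]
  ]
}}

```text
time: 23.95
position: [0.4807, -0.3615, 0.0272]
tool_rot: [0.997, -0.078, 0.0, 0.0]
ft_force: [-2.6, 1.7, 5.6]
grip_width: 0.0217
```

Contact felt (net ~9 N upward). Release and rise.

Call:
{"name": "step_arm", "arguments": {
  "rows": [
    [[0,0,0,0,0,0,2.4],[0,0,0,0,0,0,3.5],[0,0,0,0,0,0,5],[0,0,0,0,0,0,7],[0,0,0,0,0,0,9],[0,0,0,0,0,0,9],[0,0,-2,0,0,0,9],[0,0,-3,0,0,0,9]]
  ]
}}

```text
time: 24.95
position: [0.4803, -0.3612, 0.0775]
tool_rot: [0.997, -0.078, -0.001, -0.0]
ft_force: [-0.0, 0.1, 0.7]
grip_width: 0.0894
```

Call:
{"name": "step_arm", "arguments": {
  "rows": [
    [[0,0,-5,0,0,0,9],[0,0,-5,0,0,0,9],[0,0,-5,0,0,0,9],[-3,0,0,0,0,0,9],[-3,0,0,0,0,0,9],[0,0,0,0,0,0,9],[0,0,0,0,0,0,9],[0,0,0,0,0,0,9]]
  ]
}}

```text
time: 25.95
position: [0.4223, -0.3523, 0.2269]
tool_rot: [0.997, -0.078, 0.0, 0.0]
ft_force: [-0.4, 0.3, -0.6]
grip_width: 0.0898
```

Run:
```python
from h import *
s=sense();print(s["position"],s["ft_force"],s["time"])
c=camera_model("wrist");im=get_image("wrist"); cv2.imwrite("pics/w14.png",im[:,:,::-1])
np.save("c14.npy",[c],allow_pickle=True)
for n in("side","top"):
    im=get_image(n); cv2.imwrite(f"pics/{n}14.png",im[:,:,::-1])
print(proj(c,(.535,-.3685,.086)))
```

```text
[ 0.42230297 -0.3522998   0.22687437] [-0.40472979  0.2541668  -0.55018791] 25.95
(np.float64(320.75782107281447), np.float64(78.29885445786805))
```

View pics/w14.png

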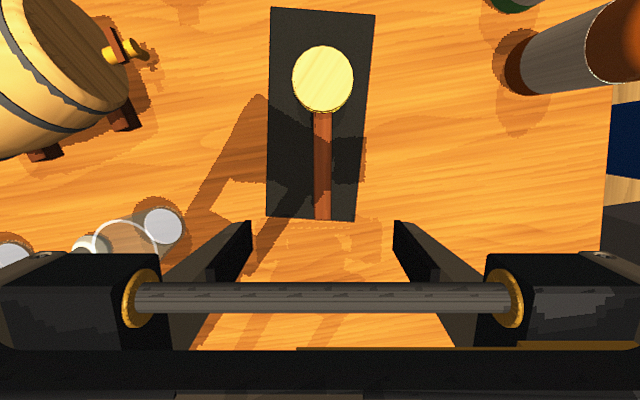

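View pics/side14.png

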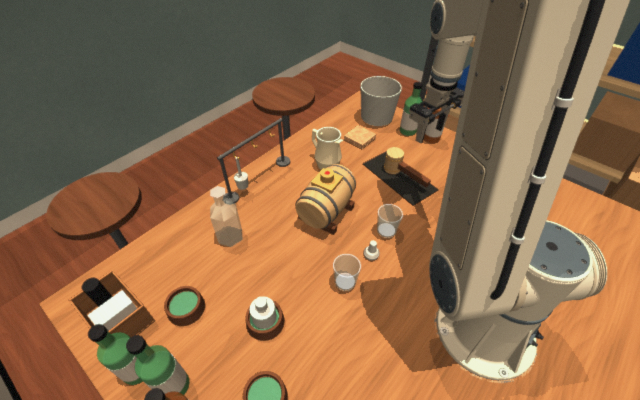

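View pics/top14.png

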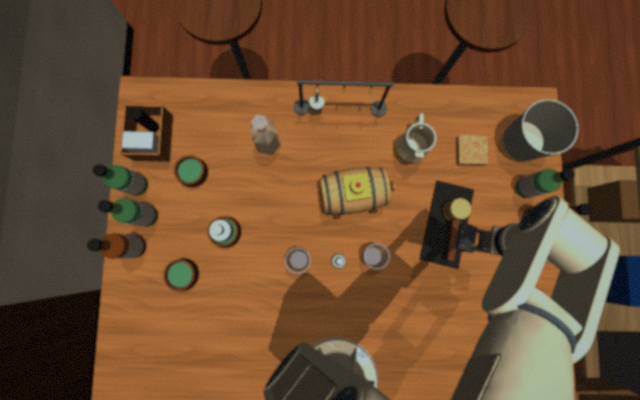

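Run:
```python
from h import *
crop("pics/top14.png","pics/tc.png",195,200,60,60,8)
crop("pics/side14.png","pics/sc.png",235,285,60,60,8)
cv2.imwrite("pics/f.png",cv2.resize(cv2.hconcat([cv2.imread("pics/tc.png"),cv2.imread("pics/sc.png")]),None,fx=.8,fy=.8))
```

```text
(no output)
```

View pics/f.png

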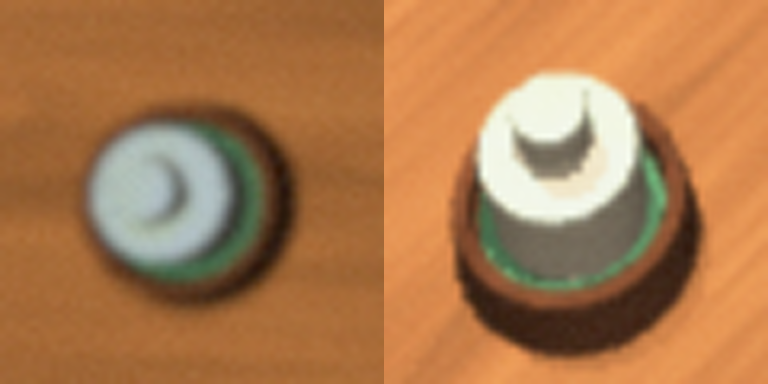

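```bash
python3 -c "
from workcell import *
print(sign_off())"
```

```text
the job is handed in; nothing more can be done
None
```

The job is done and handed in at about 26 s of the 69 s allowed; it reports no verdict, so success is judged only from my own checks.

- **Cap:** I lifted it by its knob and set it in the right-most green-lined holder, at about (0.4535, 0.366). After release it stood flat in the well, about 1–2 mm off centre by the side picture.
- **Pin:** I pressed the red pin down with the mallet's head until the head sat on the brass collar at about 27 N. In the side picture the pin is level with the collar.
- **Mallet:** It stands upright on the mat at about (0.535, -0.3685), let go, with the gripper about 20 cm clear of it. The head is wholly on the mat in the wrist picture.
- **Bystanders:** The glasses, jug, decanter and stopper look unmoved in the last top and side pictures; I did not measure their positions again.

Two checks disagreed slightly:
- The side camera places things 2–7 mm from where the top and wrist views put them, so I compared positions within one picture for the final checks.
- The mallet drooped about 2° in the grip while it was carried, and it looked upright again after I set it down.

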